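# Bench dog into a crowded hole board

### The arm

A 6-joint arm with a two-finger parallel gripper is mounted at the origin on a cart in front of the work surface, level with it; the furniture and walls round the work are solid. World frame = base frame: x ahead of the robot, y to its left, z up, the work surface at z = 0. Lengths are in m, angles in rad, forces in N, time in s.
With the tool pointing down it reaches from about 0.225 to 0.875 m from the base axis. Payload 3.4 kg.
Tool frame: the origin (TCP) lies at the very end of the fingers, on their centre line; the grasp point (between the pads) lies 19 mm behind it; z points along the fingers, y is the line along which they close (so a half turn about z gives the same grasp; the last joint's range is limited). The gripper opens to 85 mm and grips with 20 to 120 N. Pads are 22 mm wide; open, the fingers measure 114 mm over their backs; the gripper's body (76 mm by 85 mm) begins 54 mm behind the grasp point. The pads swing forward as they close: fully open they stand 13 mm farther back than shut.
Start: joints at [-1.336, 0.276, 1.505, -0, 1.361, -0.121], TCP at [0.2, -0.539, 0.231] pointing down, gripper open.
Joint ranges: [-2.89, 2.89], [-0.75, 2.08], [0.22, 2.7], [-1.18, 4.32], [0.11, 2.71], [-2.7, 2.7]. Speed limits (rad/s): [2.57, 2.57, 3.14, 3.14, 3.14, 3.14].

### API

Orientations are given as a unit quaternion [w, x, y, z].
In Python, from rig import get_state, optics, sign_off gives the robot as it stands.
- The arm moves only by the tool send_rows, never from a script. Its argument "increments" is a list of rows, each an object with "gripper": the gripper's target within -1 to 1 (shut at 1, half-way at 0, fully open at -1); "linear": the shift along the world's x, y, z in m, a list of three; "delta_rot": the turn, a rotation vector about the world's x, y, z in rad, a list of three. In form: [{"gripper": gripper, "linear": [dx, dy, dz], "delta_rot": [rx, ry, rz]}, ...]. A call has 1 to 8 rows; each row is the pose to reach, as a shift and turn from the pose commanded when the call began; what a row does not reach only later rows make up. A row lasts 1/10 s, in which the tool goes at most 50 mm and 8.59 degrees, less where a joint would pass 70% of its speed; a pose out of reach is approached as far as the arm can. A call with a gripper value outside its range is refused whole. The fingers move at their own pace and stop on an object; "newtons" is the grip in N (left out, the last holds). Time passes only in rows, so rows that repeat a pose let the fingers close. It gives the time, the measured TCP pose, the force, the opening and the grip force at its end, in the units of the state.
- get_state(): the state, without advancing time (a new reading comes with each control period).
- optics.get_image(name): name is "scene" or "top"; returns a dict with "pixels" (384x512x3 uint8, blue, green, red), "K" (3x3 intrinsics, pixels), "rvec" (rotation vector, rad) and "tvec" (3), from world to camera coordinates, as OpenCV has them. Camera axes: x right, y down, z forward; pixel columns grow to the right and rows downward; lengths in m; the calibration is good to about 2 mm. A picture is of the moment at which its call begins. There is no depth.
- sign_off(): hands the job in; it is judged then, once.
The state is a dict: "clock": time; "qpos": joint angles; "qd": joint speeds; "effort": joint torques, N m; "position": TCP position; "ee_rot": TCP orientation; "contact_force": force on the tool from outside, world axes, zero at the start; "moment": the same for the moment, N m; "width": finger opening in m; "gripper_force": force on a finger pad.
Only numpy, scipy, OpenCV 4.12 (cv2) and the standard library are available. Lean on these libraries where they do the work, as an engineer would, in place of code of your own. Each camera call takes 0.05 s, during which the arm holds its last target. There are 200 camera calls.

### The job

Take the tall blue bench dog out of its wooden block and fit it into the plywood hole board, in the one hole where its collar has room among the bolts standing there: upright, pin fully in, collar flat on the board. The holes were bored by hand and the collar hides the pin, so press only lightly and feel about until it drops in. Do not touch the standing bolts or the low dog in the board.

Things in the scene. Friction and masses are not known exactly. Their poses are not given: they have to be found in the camera images.
- tall_dog: Tall bench dog (removable stop). From below: round steel pin, 19 mm across, 15 mm long, foot chamfered 1.5 mm; round aluminium collar, 44 mm across, 6 mm thick; blue square post, 24 x 24 mm, 95 mm high over all. 0.16 to 0.28 kg. Origin: centre of the pin's end; z up the post; x, y square to its flats (grip these). Starts upright in the holder, pin's end 5 mm up.
- post_top (a point): Centre of the tall dog's flat top, 95 mm above its pin's end. Grip the post firmly: pressed hard on the edge of its pin, it leans in the fingers.
- holder: Brown wooden block, 60 x 116 x 20 mm (x, y, z), fixed on the worktop, left or right in front. The tall dog stands in its loose 24 mm hole at x = 0, y = +28 mm, collar on the block: lift it straight out. A low blue dog (28 mm across, 20 mm high above the block) sits at y = -28 mm. Origin: centre of its underside.
- board: Plywood hole board, 290 x 104 x 18 mm (x, y, z), fixed on the worktop. Seven 21.6 mm holes go right through to the worktop; a seated collar rests on the board with the pin's end 3 mm above the worktop. Holes are marked at x = -114, -76, -38, 0, 38, 76, 114 mm with y = -10, 10, -10, 10, -10, 10, -10 mm. Origin: centre of its underside.
- board_top (a point): Centre of the board's top, 18 mm above the worktop. The holes were bored by hand: each is up to 5 mm off its mark, in a direction not known, and must be felt for. A pin pressed lightly on the board drops in once it is within 1.5 to 2 mm of the hole's centre.
- low_dog: Low bench dog fixed in the board's hole marked x = 114, y = -10 mm: blue, collar 28 mm across, 20 mm high above the board. Origin: centre of its collar's underside, on the board's top. Must not be touched.
- bolt_a: Yellow hex bolt standing on its head on the board, 47 mm tall, washers on it, 28 mm across. Loose and easily knocked over. Origin: centre of its underside; z up. Must not be touched.
- bolt_b: Yellow hex bolt standing on its head on the board, 47 mm tall, head 19 mm across the corners, no washer. Loose and easily knocked over. Origin: centre of its underside; z up. Must not be touched.
- bolt_c: Yellow hex bolt standing on its head on the board, 47 mm tall, washers on it, 28 mm across. Loose and easily knocked over. Origin: centre of its underside; z up. Must not be touched.
- bolt_d: Yellow hex bolt standing on its head on the board, 47 mm tall, head 19 mm across the corners, no washer. Loose and easily knocked over. Origin: centre of its underside; z up. Must not be touched.
- bolt_e: Yellow hex bolt standing on its head on the board, 47 mm tall, washers on it, 28 mm across. Loose and easily knocked over. Origin: centre of its underside; z up. Must not be touched.
- tally: Hand tally counter, chrome, 55 x 73 x 29 mm, lying on the worktop on the side where the holder is not; a bystander.
- pitcher_brown: Brown round pitcher, 95 mm in diameter and 209 mm tall, fixed, just left of the board; an obstacle for the gripper's body. Origin: centre of its underside.
- coffee_maker: Red coffee maker, 265 mm tall, fixed, just right of the board; an obstacle. It fills x 0.48 to 0.68, y -0.32 to -0.08 m in the world; its jug's handle reaches y = -0.067 m at x 0.53 to 0.56, 55 to 155 mm above the worktop. Over the board, keep the gripper's wide side along the board's length.
- rice_cooker: White rice cooker, fixed, far right: an obstacle 220 mm tall that fills x 0.42 to 0.76, y -0.70 to -0.42 m in the world; the arm may start next to it.
Mind the look-alikes: they are no part of the job. There is more than one size of the tall_dog; the job needs the larger.

How it is judged:
By the outcome, as a careful person would: the job done as asked, in the order asked, and still so for the second after the job is handed in, with the robot touching nothing.
It also fails if it takes over 64 s, if anything falls off the work surface, if the arm or the gripper's body presses on something with over 40 N, if the wrist force passes 120 N, or if a joint passes its speed limit or range.

## Working session

There is one attempt and no reset: what is moved stays moved. The work goes in short steps, Python scripts to look and compute and a tool call to move; the robot and the scene stay as the last step left them, time stands still between calls to the robot, and variables do not carry over. Pictures are saved under pics/ and viewed, at most 10 in all, crops included, and the job is handed in when it is done.

Besides the shell and the picture viewer there is one more tool, called after "Request:" by a JSON object that holds its "api" and its "payload". send_rows: Moves the arm, as the interface text tells. Its arguments: {"type":"object","properties":{"increments":{"type":"array"},"newtons":{"type":"number"}},"required":["increments"]}

```bash
mkdir -p pics; cat > h.py <<'E'
import numpy as np, cv2
from rig import get_state, optics, sign_off
def snap(n,f=None):
    d=optics.get_image(n)
    if f: cv2.imwrite('pics/'+f,d['pixels'])
    return d
def ray(d,uv,z):
    R=cv2.Rodrigues(np.array(d['rvec'],float))[0];t=np.array(d['tvec'],float).ravel()
    r=R.T@np.linalg.solve(np.array(d['K']),[uv[0],uv[1],1.]);c=-R.T@t
    return c+r*(z-c[2])/r[2]
def proj(d,P):
    return cv2.projectPoints(np.array(P,float).reshape(-1,3),np.array(d['rvec'],float),np.array(d['tvec'],float),np.array(d['K'],float),None)[0].reshape(-1,2)
E
python3 - <<'E'
from h import *
import pickle
a=snap('scene','s0.png');b=snap('top','t0.png')
pickle.dump((a,b),open('d0.pkl','wb'))
for d in(a,b):
    R=cv2.Rodrigues(np.array(d['rvec'],float))[0];print(-R.T@np.ravel(d['tvec']),np.array(d['K'])[0,0],R[2])
s=get_state();print(s)
E
```

```text
[-0.21626468  0.44922853  0.78004973] 362.250149718839 [ 0.61383969 -0.52908502 -0.58589237]
[ 0.42734938 -0.15401895  1.36226043] 438.32084266846886 [ 0.0480773   0.00553564 -0.99882828]
{'clock': 0.1, 'qpos': array([-1.33599768e+00,  2.76522634e-01,  1.50601130e+00,  1.09245567e-05,
        1.36071949e+00, -1.20969915e-01]), 'qd': array([ 1.33669729e-03, -8.66878120e-04, -2.95694229e-03, -3.38993900e-05,
        1.28412880e-03,  6.85280313e-04]), 'effort': array([ 8.94850346e-04, -4.17700839e+01, -2.46404296e+01, -1.79110889e-04,
        5.77951345e-03, -6.15357621e-06]), 'position': array([ 0.20018109, -0.53851709,  0.23052952]), 'ee_rot': array([-8.29345205e-04,  9.84220130e-01,  1.76946451e-01, -4.19027836e-05]), 'contact_force': array([0.26817444, 0.45360567, 0.0558179 ]), 'moment': array([ 0.07113666, -0.05188393,  0.00460359]), 'gripper_force': 0.0, 'width': 0.0851782568919893}
```

View pics/s0.png

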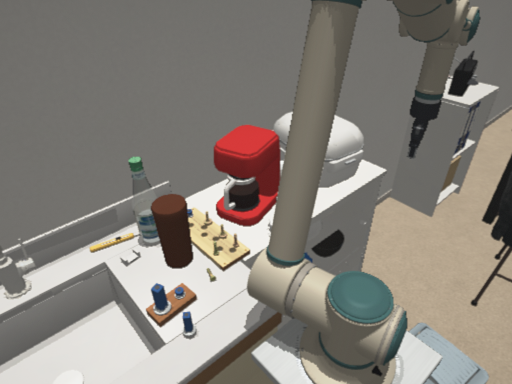

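View pics/t0.png

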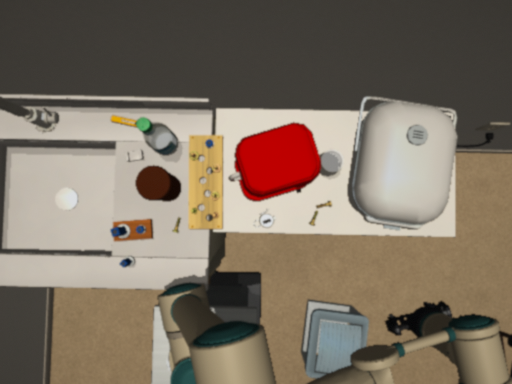

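Candidates for the tall dog are the blue post in the brown holder (scene 159,297; top 120,231) and a smaller blue dog standing free (scene 188,322; top 127,262). The one in the holder is larger and matches the description. I'll confirm that in crops.

```bash
python3 - <<'E'
import pickle,cv2,numpy as np
a,b=pickle.load(open('d0.pkl','rb'))
t=b['pixels'];s=a['pixels']
cv2.imwrite('pics/c1.png',cv2.resize(t[130:235,182:232],None,fx=5.6,fy=5.6,interpolation=cv2.INTER_CUBIC))
c1=cv2.resize(t[210:275,100:190],None,fx=4.4,fy=4.4,interpolation=cv2.INTER_CUBIC)
c2=cv2.resize(s[200:340,140:255],None,fx=3.4,fy=3.4,interpolation=cv2.INTER_CUBIC)
o=np.zeros((max(c1.shape[0],c2.shape[0]),800,3),np.uint8);o[:c1.shape[0],:c1.shape[1]]=c1;o[:c2.shape[0],400:400+c2.shape[1]]=c2
cv2.imwrite('pics/c2.png',o)
E
```

```text
(no output)
```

View pics/c1.png

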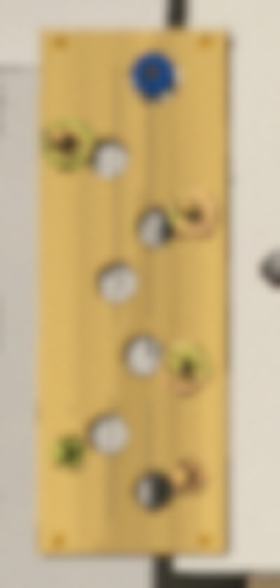

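View pics/c2.png

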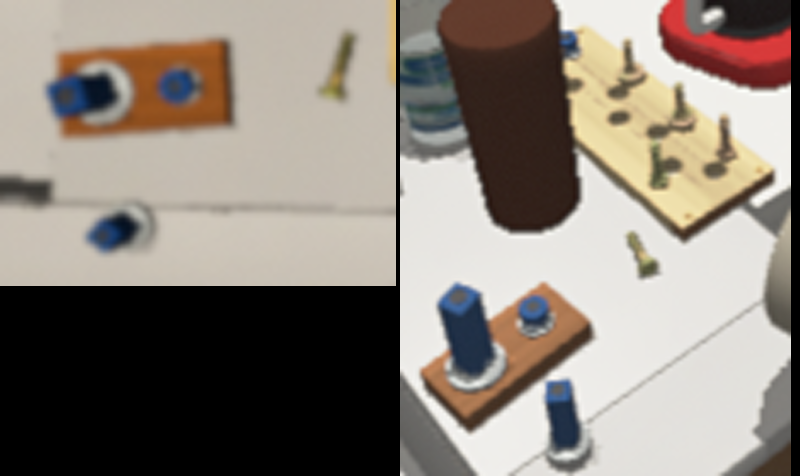

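```bash
cat > m.py <<'E'
from h import *
import pickle
from scipy.optimize import minimize
a,b=pickle.load(open('d0.pkl','rb'))
def up(d,x0,x1,y0,y1,k=8): return cv2.resize(d['pixels'][y0:y1,x0:x1],None,fx=k,fy=k,interpolation=cv2.INTER_CUBIC).astype(int)
def hullmask(d,P,x0,y0,sh,k=8):
    q=(proj(d,P)-[x0,y0]+.5)*k-.5
    m=np.zeros(sh,np.uint8);cv2.fillConvexPoly(m,cv2.convexHull(q.astype(np.float32)).round().astype(int),1);return m.astype(bool)
def box(x,y,w,hx,hy,z0,z1):
    c,s=np.cos(w),np.sin(w)
    return [[x+c*i*hx-s*j*hy,y+s*i*hx+c*j*hy,z] for z in(z0,z1) for i in(-1,1) for j in(-1,1)]
def fit(views,colour,p0,hx,hy,z0,z1,dx=(.004,.004,.15)):
    ms=[(d,r,colour(up(d,*r))) for d,r in views]
    def cost(p):
        return sum(1-(m&h).sum()/(m|h).sum() for d,r,m in ms for h in[hullmask(d,box(*p,hx,hy,z0,z1),r[0],r[2],m.shape)])
    best=min((minimize(cost,[p0[0],p0[1],w],method='Nelder-Mead',options=dict(initial_simplex=[[p0[0],p0[1],w],[p0[0]+dx[0],p0[1],w],[p0[0],p0[1]+dx[1],w],[p0[0],p0[1],w+dx[2]]],xatol=1e-5,fatol=1e-5)) for w in p0[2]),key=lambda r:r.fun)
    return best.x,best.fun
E
python3 - <<'E'
from m import *
blue=lambda p:(p[...,0]>p[...,2]+25)&(p[...,0]>p[...,1]+15)
brown=lambda p:(p[...,2]>p[...,0]+40)
yel=lambda p:(p[...,2]>p[...,0]+35)
p0=ray(b,(115,232),.1);print('post0',p0)
ps=[-.6,-.3,0,.3,.6]
T=(b,(105,130,222,243));S=(a,(146,172,280,310))
for v in([T],[S],[T,S]): print('post',*fit(v,blue,(p0[0],p0[1],ps),.012,.012,.026,.1))
h0=ray(b,(132,230),.02);print('hold0',h0)
c=ray(b,(206,182),.018);print('board0',c)
print('board',*fit([(b,(183,232,128,236))],yel,(c[0],c[1],[-.05,0,.05]),.145,.052,0,.018))
# holes & bolts from c1 crop pixel
f=lambda u,v,z:ray(b,((u+.5)/5.6-.5+182,(v+.5)/5.6-.5+130),z)[:2].round(4)
for n,u,v in(('h',110,158),('h',155,228),('hmid',117,282),('h',143,355),('h',110,435),('h',153,490)):print(n,f(u,v,.018))
for u,v in((67,143),(193,214),(188,365),(68,452),(188,480)):print('bolt(mid)',f(u,v,.03))
k=up(b,196,210,173,188);g=(k[...,2]-k[...,0]);print(cv2.resize(g.astype(np.float32),(14,15),interpolation=cv2.INTER_AREA).round().astype(int))
E
```

```text
post0 [0.3762192  0.25277701 0.1       ]
post [0.37792836 0.25453174 0.12799772] 0.4080056179775281
post [ 0.37781589  0.25589619 -0.27152227] 0.16528269952927488
post [ 0.37647428  0.25637539 -0.26890361] 0.6445331377838767
hold0 [0.38021721 0.22673187 0.02      ]
board0 [0.53237333 0.00458552 0.018     ]
board [0.53483182 0.00753174 0.01723274] 0.10360271386376474
h [0.6069 0.0213]
h [ 0.5687 -0.0045]
hmid [0.5385 0.0156]
h [4.986e-01 2.000e-04]
h [0.4543 0.0171]
h [ 0.4248 -0.0073]
bolt(mid) [0.613  0.0435]
bolt(mid) [ 0.5755 -0.0264]
bolt(mid) [ 0.4931 -0.0258]
bolt(mid) [0.4444 0.0381]
bolt(mid) [ 0.4306 -0.0274]
[[108 107 109 110 111 107 101 101 108 107  95  70  47  38]
 [108 107 110 110 111 108 101 102 107 109 104  91  76  69]
 [107 107 110 110 110 106  98 100 105 108 106 101  94  93]
 [109 107 108 109 105  95  82  81  91 100 104 102  97  99]
 [108 107 107 101  87  66  48  43  55  78  95 100  97 100]
 [108 108 104  87  56  34  25  22  29  51  80  96  97  99]
 [109 107 100  72  36  22  21  20  22  35  67  92  96  98]
 [109 108 100  67  31  21  21  21  21  32  61  90  95 100]
 [110 108 101  71  36  23  22  21  25  37  68  92  96 100]
 [110 108 104  84  51  31  26  28  35  55  82  97  97 101]
 [109 108 107 100  78  57  46  49  62  80  96 100  96 100]
 [110 108 108 108 101  88  78  81  93  99 102 101  96 100]
 [108 108 108 111 110 104  98  99 104 104 103 101  97 100]
 [109 109 109 111 110 107 103 102 105 104 103 102 100 103]
 [109 109 108 110 110 109 105 104 105 104 104 103 103 105]]
```

The crops confirm it. The holder's dog (scene 159,297) has a post about 1.4 times as tall as the free one (188,322), so it is the larger. In the board, only the middle hole (crop 117,282) has no bolt near it; each of the other free holes has one within about 25 mm. I'll refine the hole and yaw next.

```bash
python3 - <<'E'
from m import *
k=up(b,196,208,175,186,1).astype(float);g=np.clip(100-(k[...,2]-k[...,0]),0,80);v,u=np.mgrid[:11,:12]
c=((g*u).sum()/g.sum()+196,(g*v).sum()/g.sum()+175);print('hole',c,ray(b,c,.018),'area mm2',g.sum()/80*(1.344/438*1e3)**2)
print('pitcher top',ray(b,(152,183),.209),'small dog base',ray(b,(131.5,261),.003))
brown=lambda p:(p[...,2]>p[...,0]+40)
k=up(b,108,158,214,246);m=brown(k).astype(np.uint8);r=cv2.minAreaRect(cv2.findNonZero(m));bp=(cv2.boxPoints(r)+.5)/8-.5+[108,214];W=[ray(b,q,.02)[:2].round(4) for q in bp];print('holder',W,np.mean(W,0))
im=[]
for d,r in((b,(100,140,215,250)),(a,(140,180,275,320))):
    k=up(d,*r,10).clip(0,255).astype(np.uint8).copy()
    for x,y,w,col in((.3778,.2557,-.27,(0,255,255)),(.3778,.2557,.05,(0,255,0))):
        q=((proj(d,box(x,y,w,.012,.012,.026,.1))-[r[0],r[2]]+.5)*10).round().astype(int)[[4,5,7,6]]
        cv2.polylines(k,[q],True,col,1)
    im.append(cv2.resize(k,(390,int(k.shape[0]*390/k.shape[1]))))
H=max(i.shape[0] for i in im);cv2.imwrite('pics/c3.png',np.hstack([np.pad(i,((0,H-i.shape[0]),(0,0),(0,0))) for i in im]))
E
```

```text
hole (np.float64(202.584008097166), np.float64(180.0091093117409)) [0.53828954 0.01526826 0.018     ] area mm2 348.84984049540253
pitcher top [0.51174661 0.12462063 0.209     ] small dog base [0.2841979 0.2297293 0.003    ]
holder [array([0.4072, 0.2905]), array([0.4189, 0.1702]), array([0.3556, 0.1633]), array([0.3439, 0.2834])] [0.3814  0.22685]
```

View pics/c3.png

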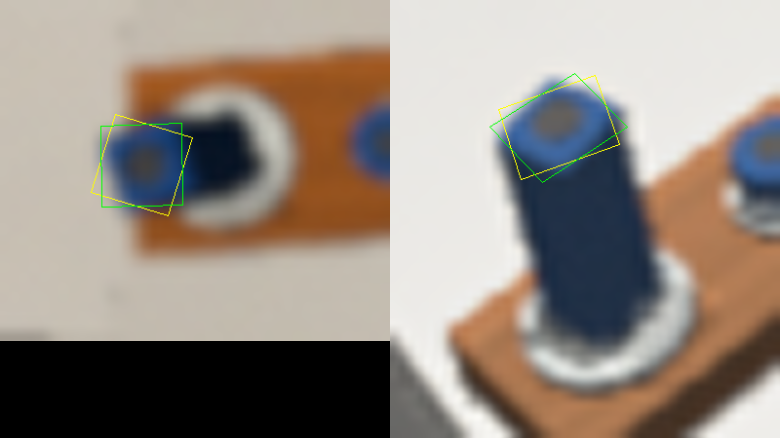

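```bash
python3 - <<'E'
from m import *
def top(p):
    m=((p[...,0]>90)&(p[...,0]>p[...,2]+20)).astype(np.uint8)
    c,_=cv2.findContours(m,0,2);c=max(c,key=cv2.contourArea);o=np.zeros_like(m);cv2.fillConvexPoly(o,cv2.convexHull(c),1);return o.astype(bool)
any_=lambda p:(p[...,0]>p[...,2]+8)&(p.sum(-1)<400)
T=(b,(105,126,222,243));S=(a,(146,172,280,314))
W=[-.6,-.4,-.2,0,.2,.4,.6]
for v in([T],[S],[T,S]): print('topface',*fit(v,top,(.378,.2545,W),.0115,.0115,.1,.1))
for w in W: print(w,fit([S],top,(.378,.2545,[w]),.0115,.0115,.1,.1,dx=(.004,.004,.02)),fit([S],any_,(.378,.2545,[w]),.012,.012,.026,.1,dx=(.004,.004,.02)))
m=any_(up(*[S[0]],*S[1]));cv2.imwrite('pics/x.png',m*255)
E
```

```text
topface [0.37764184 0.25405574 0.40532318] 0.08393458393458397
topface [0.37750719 0.2556627  0.35292543] 0.12545587162654992
topface [0.37764079 0.25477853 0.35807363] 0.24157261635773175
-0.6 (array([ 0.37720228,  0.2559801 , -0.59457976]), np.float64(0.24654495819825972)) (array([ 0.37923775,  0.25499776, -0.580934  ]), np.float64(0.16257471264367818))
-0.4 (array([ 0.37742005,  0.25581426, -0.39717528]), np.float64(0.25867346938775515)) (array([ 0.37877438,  0.25555322, -0.425627  ]), np.float64(0.175834084761046))
-0.2 (array([ 0.37747919,  0.25555132, -0.18122211]), np.float64(0.24026085464218294)) (array([ 0.37975159,  0.25541169, -0.11699341]), np.float64(0.15183984209784296))
0 (array([0.37691788, 0.25519235, 0.15621635]), np.float64(0.16964604933857708)) (array([ 0.37997436,  0.25539515, -0.01226994]), np.float64(0.1616953035509736))
0.2 (array([0.37704887, 0.25592996, 0.21751541]), np.float64(0.1564919863137043)) (array([0.38055355, 0.25611658, 0.18270578]), np.float64(0.20585062777753804))
0.4 (array([0.37761175, 0.25571309, 0.40542245]), np.float64(0.13175182481751824)) (array([0.382 , 0.2545, 0.4   ]), np.float64(0.22911954427410575))
0.6 (array([0.37725694, 0.25645139, 0.59947917]), np.float64(0.1731385821161382)) (array([0.37933738, 0.2545434 , 0.61050637]), np.float64(0.2271906621320905))[ WARN:0@0.570] global loadsave.cpp:1063 imwrite_ Unsupported depth image for selected encoder is fallbacked to CV_8U.
```

The top-face fit agrees in both views: post top at (0.3776, 0.2545), yaw about 0.37 rad. The hole is near (0.539, 0.016). I'll approach now.

Request:
{"api": "send_rows", "payload": {"increments": [{"gripper": -0.4,"linear": [0.09,0.39,0],"delta_rot": [0,0,0.8]},{"gripper": -0.4,"linear": [0.09,0.39,0],"delta_rot": [0,0,0.8]},{"gripper": -0.4,"linear": [0.09,0.39,0],"delta_rot": [0,0,0.8]},{"gripper": -0.4,"linear": [0.09,0.39,0],"delta_rot": [0,0,0.8]},{"gripper": -0.4,"linear": [0.09,0.39,0],"delta_rot": [0,0,0.8]},{"gripper": -0.4,"linear": [0.09,0.39,0],"delta_rot": [0,0,0.8]},{"gripper": -0.4,"linear": [0.09,0.39,0],"delta_rot": [0,0,0.8]},{"gripper": -0.4,"linear": [0.09,0.39,0],"delta_rot": [0,0,0.8]}]}}

```text
clock: 0.9
position: [0.29, -0.1472, 0.2312]
ee_rot: [0.0, 0.838, 0.546, 0.0]
contact_force: [1.4, 0.5, -0.2]
width: 0.0597
gripper_force: 0.0
```

Request:
{"api": "send_rows", "payload": {"increments": [{"gripper": -0.4,"linear": [0.088,0.402,0],"delta_rot": [0,0,0.785]},{"gripper": -0.4,"linear": [0.088,0.402,0],"delta_rot": [0,0,0.785]},{"gripper": -0.4,"linear": [0.088,0.402,0],"delta_rot": [0,0,0.785]},{"gripper": -0.4,"linear": [0.088,0.402,0],"delta_rot": [0,0,0.785]},{"gripper": -0.4,"linear": [0.088,0.402,0],"delta_rot": [0,0,0.785]},{"gripper": -0.4,"linear": [0.088,0.402,0],"delta_rot": [0,0,0.785]},{"gripper": -0.4,"linear": [0.088,0.402,0],"delta_rot": [0,0,0.785]},{"gripper": -0.4,"linear": [0.088,0.402,0],"delta_rot": [0,0,0.785]}]}}

```text
clock: 1.7
position: [0.3754, 0.2437, 0.2311]
ee_rot: [0.0, 0.565, 0.825, -0.0]
contact_force: [0.4, -0.4, 0.6]
width: 0.0598
gripper_force: 0.0
```

```bash
python3 - <<'E'
from h import *
s=get_state();print(s['position'],s['ee_rot'],s['clock'],s['qpos'])
d=snap('scene');cv2.imwrite('pics/a1.png',cv2.resize(d['pixels'][190:345,110:260],None,fx=3.8,fy=3.8,interpolation=cv2.INTER_CUBIC))
E
```

```text
[0.37539449 0.24371363 0.23114616] [ 2.17483904e-04  5.64500652e-01  8.25432586e-01 -1.09633189e-04] 1.7 [ 4.20538550e-01  8.21180853e-02  1.75406318e+00 -5.03026561e-04
  1.30537078e+00  4.95305595e-02]
```

View pics/a1.png

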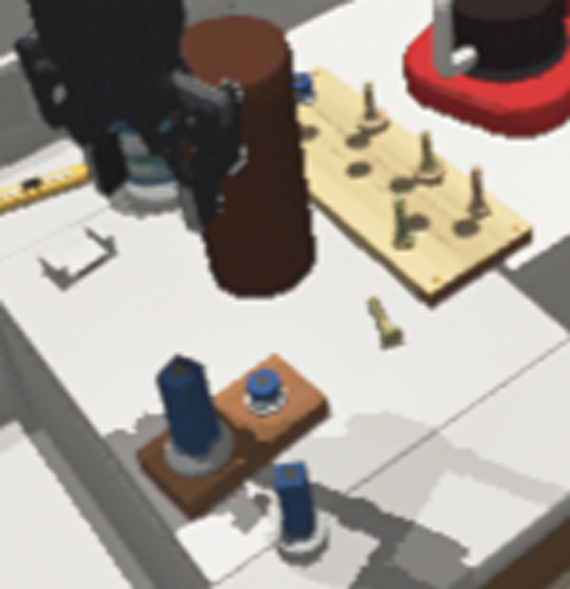

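The picture shows the gripper over the holder, with the tall dog (188,410) below it and its post turned as fitted. I'll settle and read the true offset.

Request:
{"api": "send_rows", "payload": {"increments": [{"gripper": -0.4,"linear": [0,0,-0.05],"delta_rot": [0,0,0]},{"gripper": -0.4,"linear": [0,0,-0.09],"delta_rot": [0,0,0]},{"gripper": -0.4,"linear": [0,0,-0.09],"delta_rot": [0,0,0]}]}}

```text
clock: 2.05
position: [0.3711, 0.2396, 0.1367]
ee_rot: [-0.003, 0.565, 0.825, -0.005]
contact_force: [-1.1, -0.2, -0.6]
width: 0.0598
gripper_force: 0.0
```

Request:
{"api": "send_rows", "payload": {"increments": [{"gripper": -0.4,"linear": [0,0,0],"delta_rot": [0,0,0]},{"gripper": -0.4,"linear": [0,0,0],"delta_rot": [0,0,0]}]}}

```text
clock: 2.25
position: [0.3775, 0.2419, 0.1433]
ee_rot: [0.001, 0.565, 0.825, 0.002]
contact_force: [0.3, -0.5, 0.4]
width: 0.0594
gripper_force: 0.0
```

Request:
{"api": "send_rows", "payload": {"increments": [{"gripper": -0.4,"linear": [0,0.0125,0],"delta_rot": [0,0,0]},{"gripper": -0.4,"linear": [0,0.0125,0],"delta_rot": [0,0,0]},{"gripper": -0.4,"linear": [0,0.0125,0],"delta_rot": [0,0,0]}]}}

```text
clock: 2.55
position: [0.3764, 0.2546, 0.1423]
ee_rot: [0.001, 0.565, 0.825, 0.001]
contact_force: [-0.3, -0.2, -0.2]
width: 0.0603
gripper_force: 0.0
```

Request:
{"api": "send_rows", "payload": {"increments": [{"gripper": -0.4,"linear": [0.001,0,-0.02],"delta_rot": [0,0,0]},{"gripper": -0.4,"linear": [0.001,0,-0.045],"delta_rot": [0,0,0]},{"gripper": -0.4,"linear": [0.001,0,-0.07],"delta_rot": [0,0,0]},{"gripper": -0.4,"linear": [0.001,0,-0.09],"delta_rot": [0,0,0]},{"gripper": -0.4,"linear": [0.001,0,-0.096],"delta_rot": [0,0,0]},{"gripper": -0.4,"linear": [0.001,0,-0.096],"delta_rot": [0,0,0]},{"gripper": -0.4,"linear": [0.001,0,-0.096],"delta_rot": [0,0,0]}]}}

```text
clock: 3.25
position: [0.3776, 0.2543, 0.0461]
ee_rot: [0.0, 0.565, 0.825, 0.001]
contact_force: [0.6, -0.1, -0.2]
width: 0.0596
gripper_force: 0.0
```

```bash
python3 - <<'E'
from h import *
s=get_state();print(s['position'],s['contact_force'],s['clock'])
d=snap('scene');cv2.imwrite('pics/a2.png',cv2.resize(d['pixels'][240:345,110:220],None,fx=5,fy=5,interpolation=cv2.INTER_CUBIC))
E
```

```text
[0.3775575  0.25432738 0.04612316] [ 0.59335833 -0.09968674 -0.17643465] 3.25
```

View pics/a2.png

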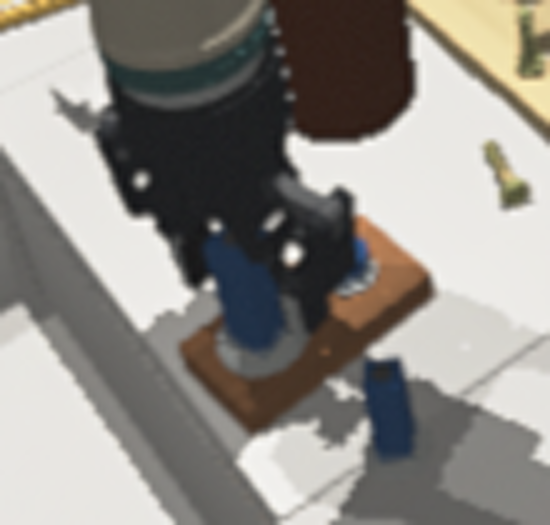

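The fingers straddle the post (245,290) evenly, so I'll grip firmly.

Request:
{"api": "send_rows", "payload": {"increments": [{"gripper": 0.3,"linear": [0,0,0],"delta_rot": [0,0,0]},{"gripper": 0.5,"linear": [0,0,0],"delta_rot": [0,0,0]},{"gripper": 1,"linear": [0,0,0],"delta_rot": [0,0,0]},{"gripper": 1,"linear": [0,0,0],"delta_rot": [0,0,0]},{"gripper": 1,"linear": [0,0,0],"delta_rot": [0,0,0]},{"gripper": 1,"linear": [0,0,0],"delta_rot": [0,0,0]}], "newtons": 100}}

```text
clock: 3.9
position: [0.3776, 0.2543, 0.0462]
ee_rot: [0.001, 0.565, 0.825, 0.001]
contact_force: [0.3, -0.3, 6.4]
width: 0.023
gripper_force: 97.8
```

Request:
{"api": "send_rows", "payload": {"increments": [{"gripper": 1,"linear": [0,0,0.01],"delta_rot": [0,0,0]},{"gripper": 1,"linear": [0,0,0.03],"delta_rot": [0,0,0]},{"gripper": 1,"linear": [0,0,0.06],"delta_rot": [0,0,0]},{"gripper": 1,"linear": [0,0,0.1],"delta_rot": [0,0,0]},{"gripper": 1,"linear": [0,0,0.1],"delta_rot": [0,0,0]},{"gripper": 1,"linear": [0,0,0.1],"delta_rot": [0,0,0]}]}}

```text
clock: 4.5
position: [0.3766, 0.2539, 0.146]
ee_rot: [0.0, 0.565, 0.825, 0.0]
contact_force: [-0.8, 0.1, -2.5]
width: 0.0232
gripper_force: 99.7
```

Request:
{"api": "send_rows", "payload": {"increments": [{"gripper": 1,"linear": [0,-0.045,0],"delta_rot": [0,0,-0.09]},{"gripper": 1,"linear": [0,-0.09,0],"delta_rot": [0,0,-0.18]},{"gripper": 1,"linear": [0,-0.135,0],"delta_rot": [0,0,-0.27]},{"gripper": 1,"linear": [0,-0.18,0],"delta_rot": [0,0,-0.352]},{"gripper": 1,"linear": [0,-0.22,0],"delta_rot": [0,0,-0.352]},{"gripper": 1,"linear": [0,-0.238,0],"delta_rot": [0,0,-0.352]},{"gripper": 1,"linear": [0,-0.238,0],"delta_rot": [0,0,-0.352]},{"gripper": 1,"linear": [0,-0.238,0],"delta_rot": [0,0,-0.352]}]}}

```text
clock: 5.3
position: [0.3755, 0.0163, 0.1442]
ee_rot: [-0.002, 0.701, 0.713, -0.001]
contact_force: [-0.6, -0.3, -2.4]
width: 0.0229
gripper_force: 99.4
```

Request:
{"api": "send_rows", "payload": {"increments": [{"gripper": 1,"linear": [0.04,0,0],"delta_rot": [0,0,0]},{"gripper": 1,"linear": [0.08,0,0],"delta_rot": [0,0,0]},{"gripper": 1,"linear": [0.12,0,0],"delta_rot": [0,0,0]},{"gripper": 1,"linear": [0.15,0,0],"delta_rot": [0,0,0]},{"gripper": 1,"linear": [0.162,0,0],"delta_rot": [0,0,0]},{"gripper": 1,"linear": [0.162,0,0],"delta_rot": [0,0,0]},{"gripper": 1,"linear": [0.162,0,0],"delta_rot": [0,0,0]},{"gripper": 1,"linear": [0.162,0,0],"delta_rot": [0,0,0]}]}}

```text
clock: 6.1
position: [0.5366, 0.0166, 0.145]
ee_rot: [-0.001, 0.7, 0.714, -0.001]
contact_force: [-1.0, -0.3, -1.5]
width: 0.0227
gripper_force: 99.7
```

```bash
python3 - <<'E'
from h import *
s=get_state();print(s['position'],s['ee_rot'],s['contact_force'],s['clock'])
p=s['position'];z=p[2]-.0412
d=snap('scene');k=8;x0,y0,x1,y1=175,165,255,240
im=cv2.resize(d['pixels'][y0:y1,x0:x1],None,fx=k,fy=k,interpolation=cv2.INTER_CUBIC)
t=np.linspace(0,2*np.pi,60)
def circ(r,zz,c):
    q=proj(d,np.c_[p[0]+r*np.cos(t),p[1]+r*np.sin(t),0*t+zz]);cv2.polylines(im,[((q-[x0,y0]+.5)*k).round().astype(int)],True,c,1)
circ(.0095,z,(0,0,255));circ(.022,z+.015,(0,255,0));circ(.022,z+.021,(0,255,0))
cv2.imwrite('pics/a3.png',im)
E
```

```text
[0.53656442 0.01658879 0.14503262] [-0.0009515   0.70049511  0.71365617 -0.0007535 ] [-0.96334268 -0.32577076 -1.46531233] 6.1
```

View pics/a3.png

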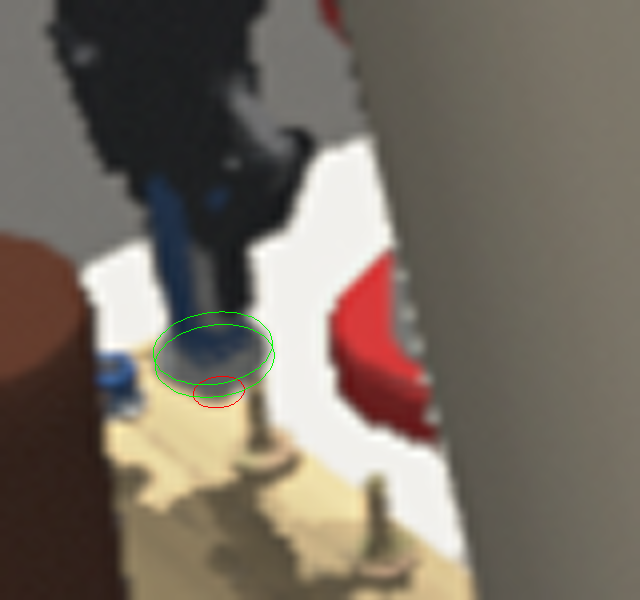

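The overlay puts the pin and collar under the TCP to about 1 mm (collar at 214,350). I'll go over the hole and lower to just above the board.

Request:
{"api": "send_rows", "payload": {"increments": [{"gripper": 1,"linear": [0.002,-0.0005,-0.03],"delta_rot": [0,0,0]},{"gripper": 1,"linear": [0.002,-0.0005,-0.06],"delta_rot": [0,0,0]},{"gripper": 1,"linear": [0.002,-0.0005,-0.075],"delta_rot": [0,0,0]},{"gripper": 1,"linear": [0.002,-0.0005,-0.08],"delta_rot": [0,0,0]},{"gripper": 1,"linear": [0.002,-0.0005,-0.08],"delta_rot": [0,0,0]},{"gripper": 1,"linear": [0.002,-0.0005,-0.08],"delta_rot": [0,0,0]}]}}

```text
clock: 6.75
position: [0.5414, 0.0154, 0.0664]
ee_rot: [0.001, 0.701, 0.713, 0.001]
contact_force: [0.4, 1.4, -2.0]
width: 0.0232
gripper_force: 99.7
```

Request:
{"api": "send_rows", "payload": {"increments": [{"gripper": 1,"linear": [0,0,0],"delta_rot": [0,0,0]},{"gripper": 1,"linear": [0,0,-0.002],"delta_rot": [0,0,0]},{"gripper": 1,"linear": [0,0,-0.004],"delta_rot": [0,0,0]},{"gripper": 1,"linear": [0,0,-0.005],"delta_rot": [0,0,0]},{"gripper": 1,"linear": [0,0,-0.006],"delta_rot": [0,0,0]},{"gripper": 1,"linear": [0,0,-0.006],"delta_rot": [0,0,0]}]}}

```text
clock: 7.35
position: [0.5406, 0.0155, 0.0591]
ee_rot: [-0.0, 0.701, 0.713, -0.0]
contact_force: [0.1, 0.5, -2.6]
width: 0.0227
gripper_force: 99.7
```

Request:
{"api": "send_rows", "payload": {"increments": [{"gripper": 1,"linear": [-0.0015,0.0005,0],"delta_rot": [0,0,0]},{"gripper": 1,"linear": [-0.0015,0.0005,0],"delta_rot": [0,0,0]},{"gripper": 1,"linear": [-0.0015,0.0005,-0.001],"delta_rot": [0,0,0]},{"gripper": 1,"linear": [-0.0015,0.0005,-0.002],"delta_rot": [0,0,0]},{"gripper": 1,"linear": [-0.0015,0.0005,-0.003],"delta_rot": [0,0,0]},{"gripper": 1,"linear": [-0.0015,0.0005,-0.003],"delta_rot": [0,0,0]}]}}

```text
clock: 7.95
position: [0.5392, 0.016, 0.0561]
ee_rot: [-0.0, 0.701, 0.713, -0.0]
contact_force: [0.2, 0.3, -2.4]
width: 0.0229
gripper_force: 99.7
```

Request:
{"api": "send_rows", "payload": {"increments": [{"gripper": 1,"linear": [0,0,-0.001],"delta_rot": [0,0,0]},{"gripper": 1,"linear": [0,0,-0.002],"delta_rot": [0,0,0]},{"gripper": 1,"linear": [0,0,-0.003],"delta_rot": [0,0,0]},{"gripper": 1,"linear": [0,0,-0.004],"delta_rot": [0,0,0]},{"gripper": 1,"linear": [0,0,-0.004],"delta_rot": [0,0,0]}]}}

```text
clock: 8.45
position: [0.5391, 0.016, 0.0521]
ee_rot: [-0.0, 0.701, 0.713, -0.0]
contact_force: [1.0, 0.8, -2.2]
width: 0.0228
gripper_force: 99.7
```

The pin is in the hole with almost no side force. I'll continue gently to the seat, expected at TCP z of about 0.044.

Request:
{"api": "send_rows", "payload": {"increments": [{"gripper": 1,"linear": [0,0,-0.0015],"delta_rot": [0,0,0]},{"gripper": 1,"linear": [0,0,-0.003],"delta_rot": [0,0,0]},{"gripper": 1,"linear": [0,0,-0.0045],"delta_rot": [0,0,0]},{"gripper": 1,"linear": [0,0,-0.006],"delta_rot": [0,0,0]},{"gripper": 1,"linear": [0,0,-0.006],"delta_rot": [0,0,0]}]}}

```text
clock: 8.95
position: [0.5391, 0.016, 0.0461]
ee_rot: [-0.0, 0.701, 0.713, -0.0]
contact_force: [0.1, -0.7, -1.5]
width: 0.0232
gripper_force: 99.7
```

Request:
{"api": "send_rows", "payload": {"increments": [{"gripper": 1,"linear": [0,0,-0.0006],"delta_rot": [0,0,0]},{"gripper": 1,"linear": [0,0,-0.0012],"delta_rot": [0,0,0]},{"gripper": 1,"linear": [0,0,-0.0018],"delta_rot": [0,0,0]},{"gripper": 1,"linear": [0,0,-0.0018],"delta_rot": [0,0,0]}]}}

```text
clock: 9.35
position: [0.5392, 0.016, 0.0445]
ee_rot: [-0.0, 0.701, 0.713, -0.0]
contact_force: [-0.4, -0.3, -1.7]
width: 0.023
gripper_force: 99.7
```

Request:
{"api": "send_rows", "payload": {"increments": [{"gripper": 1,"linear": [0,0,-0.0004],"delta_rot": [0,0,0]},{"gripper": 1,"linear": [0,0,-0.0008],"delta_rot": [0,0,0]},{"gripper": 1,"linear": [0,0,-0.001],"delta_rot": [0,0,0]},{"gripper": 1,"linear": [0,0,-0.001],"delta_rot": [0,0,0]}]}}

```text
clock: 9.75
position: [0.5393, 0.0159, 0.0442]
ee_rot: [0.0, 0.701, 0.713, 0.0]
contact_force: [-2.3, -0.0, 5.0]
width: 0.023
gripper_force: 100.6
```

It touches at 0.0442, exactly the seat height. I'll release gently and go straight up.

Request:
{"api": "send_rows", "payload": {"increments": [{"gripper": 0.35,"linear": [0,0,0],"delta_rot": [0,0,0]},{"gripper": 0.2,"linear": [0,0,0],"delta_rot": [0,0,0]},{"gripper": 0,"linear": [0,0,0],"delta_rot": [0,0,0]},{"gripper": -0.2,"linear": [0,0,0],"delta_rot": [0,0,0]},{"gripper": -0.2,"linear": [0,0,0],"delta_rot": [0,0,0]}]}}

```text
clock: 10.25
position: [0.5393, 0.016, 0.0434]
ee_rot: [-0.0, 0.701, 0.713, 0.0]
contact_force: [-0.5, 0.5, 0.3]
width: 0.0514
gripper_force: 0.0
```

Request:
{"api": "send_rows", "payload": {"increments": [{"gripper": -0.2,"linear": [0,0,0.01],"delta_rot": [0,0,0]},{"gripper": -0.2,"linear": [0,0,0.03],"delta_rot": [0,0,0]},{"gripper": -0.2,"linear": [0,0,0.06],"delta_rot": [0,0,0]},{"gripper": -0.2,"linear": [0,0,0.1],"delta_rot": [0,0,0]},{"gripper": -0.2,"linear": [0,0,0.14],"delta_rot": [0,0,0]},{"gripper": -0.2,"linear": [0,0,0.18],"delta_rot": [0,0,0]},{"gripper": -0.2,"linear": [0,0,0.18],"delta_rot": [0,0,0]},{"gripper": -0.2,"linear": [0,0,0.18],"delta_rot": [0,0,0]}]}}

```text
clock: 11.05
position: [0.5397, 0.0159, 0.2251]
ee_rot: [0.001, 0.701, 0.713, 0.001]
contact_force: [0.4, 0.3, 0.2]
width: 0.0512
gripper_force: 0.0
```

```bash
python3 - <<'E'
from h import *
d=snap('scene');k=8;x0,y0,x1,y1=175,170,255,245
im=cv2.resize(d['pixels'][y0:y1,x0:x1],None,fx=k,fy=k,interpolation=cv2.INTER_CUBIC)
t=np.linspace(0,2*np.pi,60)
q=proj(d,np.c_[.5391+.022*np.cos(t),.016+.022*np.sin(t),0*t+.018]);cv2.polylines(im,[((q-[x0,y0]+.5)*k).round().astype(int)],True,(0,255,0),1)
q=((proj(d,[[.5391,.016,.098]])[0]-[x0,y0]+.5)*k).round().astype(int);cv2.circle(im,tuple(map(int,q)),4,(0,0,255),-1)
cv2.imwrite('pics/a4.png',im)
E
```

```text
(no output)
```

View pics/a4.png

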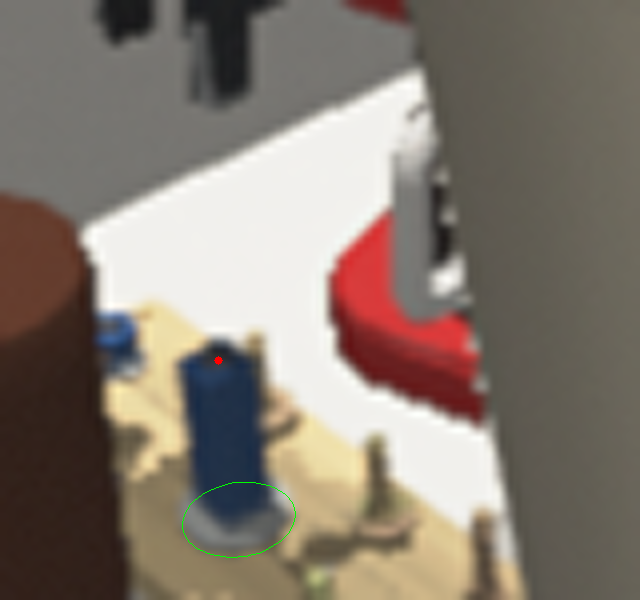

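The dog stands upright. Its top (218,358) and collar (238,520) match the seated prediction, and the bolts are still standing. Handing in.

```bash
python3 -c "
from h import *
print(sign_off())"
```

```text
the job is handed in; nothing more can be done
None
```

The tall blue dog is seated upright in the board's middle hole, its collar at the expected seat height; the bolts in view still stand, the gripper is clear, and the job was handed in at about 11 s.

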